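# Seat a slipped round mirror in its three clips

## Task

The round mirror has slipped out of place on the wooden key-rack board. First nudge it gently along the board until it sits fully home, its rim under the lips of the two fixed clips and bearing on both of them; only then slide the third clip in by its brass thumb nut until it bears snugly on the rim, so that all three clips hold the mirror, and let go. It is glass: keep it flat on the board, feel for each contact and do not force it, and leave everything else on the table undisturbed.

Things in the scene. Friction and masses are not known exactly. Their poses are not given: they have to be found in the camera images.
- board: Wooden key-rack board, fixed, flat on the table: 300 x 200 x 18 mm thick. Origin on its underside (table height), under the nominal middle of the mirror's seat; it reaches 170 mm to -x (the end nearer the robot), 130 mm to +x and 100 mm to each side in y; z up. At its +x end, 112 mm out, three brass key hooks stand up to 47 mm above the table.
- seat (a point): Nominal middle of the seat, on the board's top (18 mm above the table), axes as the board's. The mirror must be pushed towards +x, and the third clip slides along +x. The fixed clips were screwed on again by eye: the seat's true middle lies up to 7 mm off in x and 2 mm in y and has to be felt for. The mirror drags on the board with about 1 N.
- left_clip (a point): Nominal place, on the board's top, of the bearing face of the left fixed clip (chrome, slippery white nylon face): 60 mm from the seat's middle, 60 deg from +x towards +y. The upright face looks at the middle, 14 mm wide; a lip overhangs it 5 mm inwards, underside 10 mm and top 13 mm above the board. Like its twin it may stand up to 8 mm off.
- right_clip (a point): The same for the right fixed clip, 60 deg from +x towards -y. The two are rigid and form a V-shaped nest with the third clip oppo a mirror pushed towards +x at the -x side of its rim slides along whichever face it meets first and centres itself between the two.
- mirror: Loose round mirror, face up on the board: 120 mm diameter, 8 mm thick, about 0.2 kg. Origin: centre of its underside; z up. At first its middle is 31 to 37 mm short of the seat (to -x) and up to 12 mm to one side. Its glass rim is thin: more than 12 N from a clip or a finger chips it.
- clip (a joint): How far (m) the third clip has been slid in along the board's +x from fully drawn back, 0 to 0.062. At 0 its face stands 108 mm to -x of the seat's nominal middle; it meets a mirror that is home at 0.048, 8 mm either way. It drags with a steady 6 N and stays where left, so it keeps up to 6 N on the rim (3 or 4 N is snug). At first 0 to 6 mm in.
- clip_face (a point): Middle of the third clip's upright nylon bearing face (facing +x, 12 mm wide), 4 mm above the board. Its lip overhangs 5 mm to +x, underside 10 mm, top 13 mm above the board; a flat shank 14 mm wide, 2.5 mm thick, runs 50 mm back from it.
- nut (a point): Centre of the top of the third clip's brass thumb nut, the grip for sliding it: 16 mm diameter, 18 mm high, from 2.5 to 20.5 mm above the board, 28 mm behind (-x of) the clip's face. It moves with the clip and does not turn.

How it is judged:
On the way, in this order (a step that is already met when the one before it is completed fails the run):
1. the mirror is nudged home: it bears on both fixed clips, under their lips, while the third clip is still clear of it (contact force between mirror and left_clip_face above 0.3 N and contact force between mirror and right_clip_face above 0.3 N and contact force between mirror and clip below 0.05 N and angle between mirror's own z axis and vertical below 0.05 rad), for 0.04 s.
2. the third clip bears on the rim (contact force between mirror and clip above 1 N), for 0.2 s.
At the end, for the whole second after the job is handed in: The mirror lies flat (within 0.03 rad) and at rest in its seat, within 10 mm of the nominal middle, the third clip pressing on its rim with more than 1.5 N and each fixed clip with more than 0.5 N, and the robot has let go (contact force between mirror and clip above 1.5 N and contact force between mirror and left_clip_face above 0.5 N and contact force between mirror and right_clip_face above 0.5 N and horizontal distance between mirror and seat below 0.01 m and angle between mirror's own z axis and vertical below 0.03 rad and linear speed of mirror below 0.01 m/s and velocity of joint clip below 0.005 m/s and contact force between the fingers and mirror below 0.05 N); the robot touches nothing.
It fails at once if a clip or a finger presses on the glass with more than 12 N (contact force between mirror and left_clip_face above 12 N or contact force between mirror and right_clip_face above 12 N or contact force between mirror and clip above 12 N or contact force between the fingers and mirror above 12 N).
It fails at once if the mirror is tipped or lifted off the board (angle between mirror's own z axis and vertical above 0.12 rad).
It fails at once if something else on the table is moved by more than 15 mm (distance of any of screwdriver, screw_jar, spare_clip, tumbler, mug, bowl, label_roll from where it was at the start of the episode above 0.015 m).
It also fails if it takes over 72 s, if anything falls off the work surface, if the arm or the gripper's body presses on something with over 40 N, if the wrist force passes 120 N, or if a joint passes its speed limit or range.

## Robot

A 6-joint arm with a two-finger parallel gripper is mounted at the origin on the work surface. World frame = base frame: x ahead of the robot, y to its left, z up, the work surface at z = 0. Lengths are in m, angles in rad, forces in N, time in s.
With the tool pointing down it reaches from about 0.25 to 0.725 m from the base axis. Payload 4 kg.
Tool frame: the origin (TCP) lies on the centre line of the jaws, within the pads' length; the fingertips stand 19 mm ahead of it and the grasp point (between the pads) is the TCP (arm.nose_length is the distance from the TCP to the fingertips, in m); z points along the fingers, y is the direction in which the jaws open and shut (so a half turn about z gives the same grasp; the last joint's range is limited). The gripper opens to 85 mm and grips with 20 to 120 N. Pads are 22 mm wide; open, the fingers measure 114 mm over their backs; the gripper's body (76 mm by 85 mm) begins 54 mm behind the grasp point. The pads swing forward as they close: fully open they stand 13 mm farther back than shut.
Start: joints at [1.153, 0.241, 0.005, 1.335, 0, 1.571], TCP at [0.203, 0.457, 0.25] pointing down, gripper open.
Joint ranges: [-2.72, 2.72], [-1.05, 1.87], [-1.09, 1.28], [-1.99, 2.15], [-1.42, 1.44], [-3.14, 3.14]. Speed limits (rad/s): [2.79, 2.79, 3.14, 3.14, 3.14, 3.14].

## Interface

Orientations are given as a 3x3 rotation matrix whose columns are the frame's x, y, z axes.
In Python, from workcell import status, snapshot, arm gives the robot as it stands.
- The arm moves only by the shell command python3 -m creep 'ROWS' [OPENING] [FORCE]. ROWS is JSON, a list of rows, each an object of numbers: "dx", "dy", "dz": the shift along the world's x, y, z as a fraction of full scale; "ax", "ay", "az": the turn, a rotation vector about the world's x, y, z as a fraction of full scale. In form: [{"dx": .., "dy": .., "dz": .., "ax": .., "ay": .., "az": ..}, ...]. A call has 1 to 12 rows; each row is the pose to reach, as a shift and turn from the pose commanded when the call began, turning the shorter way round; what a row does not reach only later rows make up. Full scale, the value 1, is 0.25 m for a shift and 180 degrees for a turn. A row lasts 1/10 s, in which the tool goes at most 50 mm and 8.59 degrees, less where a joint would pass 70% of its speed; a pose out of reach is approached as far as the arm can. A call with a number of a shift or a turn outside -1 to 1 is refused whole. A call with a gripper value outside its range is refused whole. OPENING is the closure, from -1 (fully open) to 1 (shut), set as the call begins (- or left out, the last holds). The fingers move at their own pace and stop on an object; FORCE is the grip in N (left out, the last holds). Time passes only in rows, so rows that repeat a pose let the fingers close. It gives the time, the measured TCP pose, the force and the opening at its end, in the units of the state.
- status.read_state(): the state, without advancing time (a new reading comes with each control period).
- snapshot(name): name is "side" or "top" or "wrist"; returns a dict with "pixels" (480x640x3 uint8, blue, green, red), "intrinsics" (3x3 intrinsics, pixels), "origin" and "attitude" of the camera in the world. Camera axes: x right, y down, z forward; pixel columns grow to the right and rows downward; lengths in m; the calibration is good to about 2 mm. A picture is of the moment at which its call begins. There is no depth.
- arm.close_job(): hands the job in, once; it reports no verdict.
The state is a dict: "time_s": time; "joints": joint angles; "joint_velocities": joint speeds; "joint_torque": joint torques, N m; "position": TCP position; "ee_rot": TCP orientation; "contact_force": force on the tool from outside, world axes, zero at the start; "ft_torque": the same for the moment, N m; "finger_gap": finger opening in m.
Only numpy, scipy, OpenCV 4.12 (cv2) and the standard library are available. Lean on these libraries where they do the work, as an engineer would, in place of code of your own. Each camera call takes 0.05 s, during which the arm holds its last target. There are 200 camera calls.

## Working session

There is one attempt and no reset: what is moved stays moved. The work goes in short steps, Python scripts to look and compute and a shell command to move; the robot and the scene stay as the last step left them, time stands still between calls to the robot, and variables do not carry over. Pictures are saved under pics/ and viewed, on a budget of 10 in all, crops included, one or two more only if the job needs it, and the job is handed in when it is done.

```bash
ls; mkdir -p pics; cat > h.py <<'E'
import numpy as np,cv2
from workcell import status,snapshot,arm
def ray(c,u,v):
    K=np.array(c["intrinsics"]);R=np.array(c["attitude"]);d=R@np.linalg.inv(K)@np.array([u,v,1.]);return np.array(c["origin"]),d
def toz(c,u,v,z):
    o,d=ray(c,u,v);return o+d*(z-o[2])/d[2]
def proj(c,p):
    K=np.array(c["intrinsics"]);R=np.array(c["attitude"]);q=K@R.T@(np.array(p)-np.array(c["origin"]));return q[:2]/q[2]
def save(c,n): cv2.imwrite(f"pics/{n}.png",c["pixels"])
E
python3 - <<'E'
from h import *
for n in("top","side"):
    c=snapshot(n);save(c,n+"0");import pickle;pickle.dump(c,open(n+"0.pkl","wb"));print(n,c["origin"],np.round(c["attitude"],3).tolist(),np.array(c["intrinsics"]).tolist())
print(status.read_state())
E
```

```text
pics
top [0.47419483 0.05485251 0.70048843] [[-0.027, -0.99, 0.14], [-0.998, 0.019, -0.052], [0.049, -0.141, -0.989]] [[531.5837948889769, 0.0, 316.9061899419305], [0.0, 531.5837948889769, 235.88663767792048], [0.0, 0.0, 1.0]]
side [ 0.56317424 -0.50059556  0.42045334] [[1.0, 0.019, 0.004], [0.007, -0.535, 0.845], [0.018, -0.844, -0.535]] [[451.84512048324837, 0.0, 320.3282935204115], [0.0, 451.84512048324837, 233.03410888645752], [0.0, 0.0, 1.0]]
{'time_s': 0.1, 'joints': array([1.15298826e+00, 2.41358754e-01, 3.88043919e-03, 1.33520656e+00,
       1.95315830e-05, 1.57082090e+00]), 'joint_velocities': array([-1.02329576e-03, -3.26060370e-03,  2.27624248e-03,  3.33091785e-04,
       -8.08292675e-05,  4.37962655e-04]), 'joint_torque': array([-9.26563844e-04, -3.73138404e+01,  2.53009880e+01,  1.08436507e-02,
       -5.26223630e-06, -1.64692000e-05]), 'position': array([0.20266205, 0.45651522, 0.2494996 ]), 'ee_rot': array([[-9.13970542e-01,  4.05779784e-01, -7.84144391e-04],
       [ 4.05780541e-01,  9.13968927e-01, -1.71816956e-03],
       [ 1.94851361e-05, -1.88854690e-03, -9.99998217e-01]]), 'contact_force': array([ 0.54876918, -0.31928097,  0.51768888]), 'ft_torque': array([ 0.00343495,  0.03125346, -0.02767067]), 'finger_gap': 0.08504537167998463}
```

View pics/top0.png

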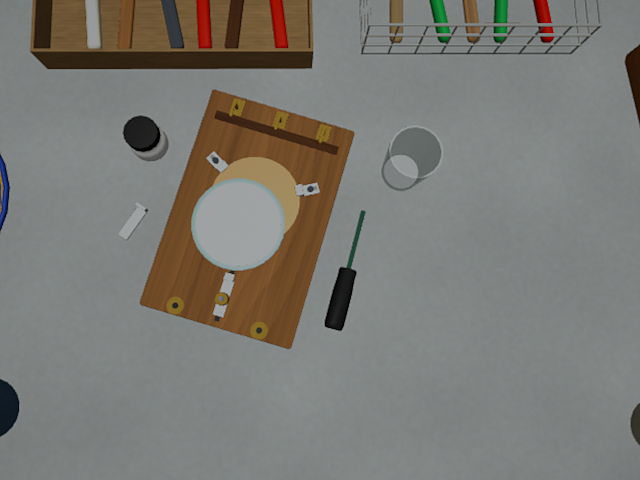

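View pics/side0.png

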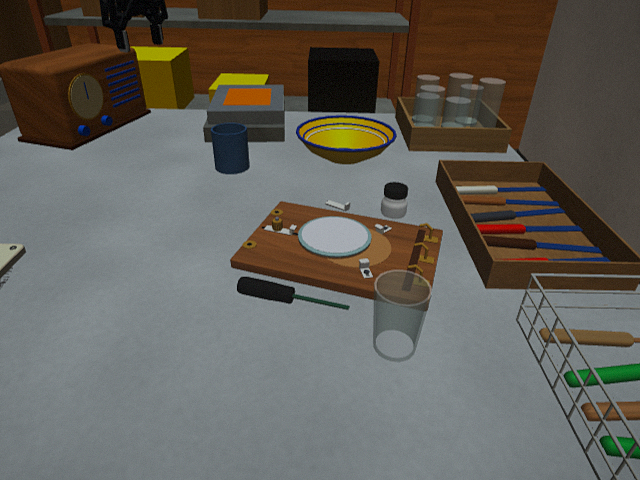

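The top view shows the board with corners near (213,90), (354,131), (291,348) and (140,303). The mirror is at about (238,225), the nut at (222,298), and the fixed clips at (218,161) and (308,189). Next I'll turn these into positions.

```bash
python3 - <<'E'
from h import *;import pickle
c=pickle.load(open("top0.pkl","rb"));im=c["pixels"];hsv=cv2.cvtColor(im,cv2.COLOR_BGR2HSV)
m=((hsv[...,1]>70)&(hsv[...,0]<25)).astype(np.uint8)*255
m[:80]=0;m=cv2.morphologyEx(m,cv2.MORPH_CLOSE,np.ones((9,9)))
ct=max(cv2.findContours(m,0,2)[0],key=cv2.contourArea)
h=cv2.convexHull(ct)
r=cv2.approxPolyDP(h,8,True)[:,0];print("corners",r.tolist())
P=np.array([toz(c,*q,.018)[:2] for q in cv2.convexHull(ct)[:,0].astype(float)],np.float32)
rc=cv2.minAreaRect(P);print(rc)
ctr=np.array(rc[0]);B=cv2.boxPoints(rc)
e=[B[1]-B[0],B[2]-B[1]];x=max(e,key=np.linalg.norm);x=x/np.linalg.norm(x);x*=np.sign(x[0]);y=np.array([-x[1],x[0]])
seat=ctr+.02*x;print("x",x,np.degrees(np.arctan2(x[1],x[0])),"seat",seat)
m=((hsv[...,1]<60)&(hsv[...,2]>120)).astype(np.uint8)*255
M=np.zeros_like(m);cv2.fillConvexPoly(M,ct.reshape(-1,2) if 0 else cv2.convexHull(ct),255);m&=M
m=cv2.morphologyEx(m,cv2.MORPH_OPEN,np.ones((3,3)))
for k in cv2.findContours(m,0,2)[0]:
    a=cv2.contourArea(k)
    if a<30: continue
    z=.026 if a>2000 else .031
    if a>2000: (u,v),ax,_=cv2.fitEllipse(cv2.convexHull(k));print("ell",u,v,ax)
    else: u,v=k[:,0].mean(0)
    p=toz(c,u,v,z)[:2]-seat;print("white",a,u,v,"board xy",p@x*1000,p@y*1000,(p+seat))
    if a<2000:
        q=np.array([toz(c,*w,z)[:2]-seat for w in k[:,0].astype(float)]);print("  bx",(q@x*1e3).min(),(q@x*1e3).max(),"by",(q@y*1e3).min(),(q@y*1e3).max())
p=toz(c,222,298,.0385)[:2]-seat;print("nut",p@x*1e3,p@y*1e3,p+seat)
cv2.imwrite("pics/top_crop.png",cv2.resize(im[80:360,130:370],None,fx=2.1,fy=2.1,interpolation=cv2.INTER_CUBIC))
E
```

```text
corners [[213, 90], [353, 132], [289, 348], [140, 303]]
((0.6000869870185852, 0.10513591766357422), (0.19823582470417023, 0.2977895736694336), 72.04749298095703)
x [ 0.9513123  -0.30822858] -17.952507 seat [0.61911323 0.09897135]
white 109.0 219.77272727272728 309.95454545454544 board xy -147.00783308901507 -1.7689846348898848 [0.47871762 0.14260051]
  bx -154.19643178700105 -139.04542030101948 by -8.002050895295376 6.108136309411054
white 193.0 227.0 283.8 board xy -113.71947485913454 -0.41880411224309094 [0.51080141 0.13362453]
  bx -125.42006578308285 -99.8214666664876 by -7.999518300710641 6.924668490599842
white 169.0 306.4117647058824 189.6764705882353 board xy 30.446493490997163 -60.84974253469941 [0.62932173 0.03169975]
  bx 20.185789945686032 42.91984999719966 by -76.006824491049 -45.02856641596871
ell 237.8197021484375 223.75416564941406 (92.15174865722656, 94.05213928222656)
white 6691.5 237.8197021484375 223.75416564941406 board xy -36.83361794694616 10.4471885063349 [0.58729308 0.12026306]
white 92.5 219.625 164.125 board xy 29.878233770096532 55.54289305177317 [0.66465667 0.14260066]
  bx 21.364057232145278 36.87263134853428 by 45.78256387131379 62.450906951597496
white 32.5 211.31578947368422 155.89473684210526 board xy 37.129696870688356 69.04909267049177 [0.67571808 0.15321417]
  bx 29.80474850044327 43.46260903798625 by 63.28792699672127 73.85676727654946
nut -132.142106356632 -0.8539964094013943 [0.49314159 0.1388889 ]
```

View pics/top_crop.png

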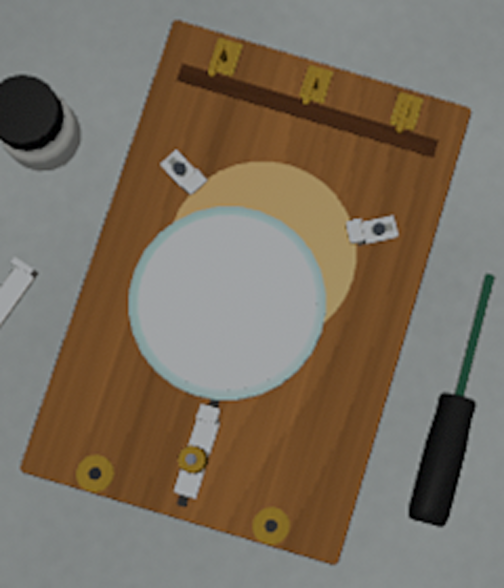

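```bash
python3 -m creep '[{"dx":0.62,"dy":-0.64,"az":0.034},{"dx":0.62,"dy":-0.64,"az":0.034},{"dx":0.62,"dy":-0.64,"az":0.034},{"dx":0.62,"dy":-0.64,"az":0.034},{"dx":0.62,"dy":-0.64,"az":0.034},{"dx":0.62,"dy":-0.64,"az":0.034}]' 0.05 20
python3 -m creep '[{"dx":0.61,"dy":-0.63},{"dx":0.61,"dy":-0.63},{"dx":0.61,"dy":-0.63},{"dx":0.61,"dy":-0.63},{"dx":0.61,"dy":-0.63},{"dx":0.61,"dy":-0.63},{"dx":0.61,"dy":-0.63,"dz":-0.1},{"dx":0.61,"dy":-0.63,"dz":-0.3},{"dx":0.61,"dy":-0.63,"dz":-0.48},{"dx":0.61,"dy":-0.63,"dz":-0.64},{"dx":0.61,"dy":-0.63,"dz":-0.64},{"dx":0.61,"dy":-0.63,"dz":-0.64}]'
python3 - <<'E'
from h import *;print(arm.nose_length)
s=snapshot("wrist");save(s,"w1");t=snapshot("side");
p=proj(t,status.read_state()["position"]);u,v=p.astype(int);print(p)
cr=t["pixels"][v-90:v+60,u-70:u+130]
cr=cv2.resize(cr,None,fx=2,fy=2,interpolation=cv2.INTER_CUBIC);o=np.zeros((480,800,3),np.uint8);o[:300,:400]=cr;w=cv2.resize(s["pixels"],(400,300));o[:300,400:]=w
cv2.imwrite("pics/m1.png",o[:300])
E
```

```text
0.019
[140.70030134  44.35810416]invalid input at $[0]: expected keys dx, dy, dz, ax, ay, az
invalid input at $[0]: expected keys dx, dy, dz, ax, ay, az
Traceback (most recent call last):
cv2.error: OpenCV(4.12.0) /io/opencv/modules/imgproc/src/resize.cpp:4208: error: (-215:Assertion failed) !ssize.empty() in function 'resize'
```

All six keys are required in every row.

```bash
python3 -m creep '[{"dx":0.62,"dy":-0.64,"dz":0,"ax":0,"ay":0,"az":0.034},{"dx":0.62,"dy":-0.64,"dz":0,"ax":0,"ay":0,"az":0.034},{"dx":0.62,"dy":-0.64,"dz":0,"ax":0,"ay":0,"az":0.034},{"dx":0.62,"dy":-0.64,"dz":0,"ax":0,"ay":0,"az":0.034},{"dx":0.62,"dy":-0.64,"dz":0,"ax":0,"ay":0,"az":0.034},{"dx":0.62,"dy":-0.64,"dz":0,"ax":0,"ay":0,"az":0.034}]' 0.05 20
python3 -m creep '[{"dx":0.61,"dy":-0.63,"dz":0,"ax":0,"ay":0,"az":0},{"dx":0.61,"dy":-0.63,"dz":0,"ax":0,"ay":0,"az":0},{"dx":0.61,"dy":-0.63,"dz":0,"ax":0,"ay":0,"az":0},{"dx":0.61,"dy":-0.63,"dz":0,"ax":0,"ay":0,"az":0},{"dx":0.61,"dy":-0.63,"dz":0,"ax":0,"ay":0,"az":0},{"dx":0.61,"dy":-0.63,"dz":-0.1,"ax":0,"ay":0,"az":0},{"dx":0.61,"dy":-0.63,"dz":-0.3,"ax":0,"ay":0,"az":0},{"dx":0.61,"dy":-0.63,"dz":-0.48,"ax":0,"ay":0,"az":0},{"dx":0.61,"dy":-0.63,"dz":-0.64,"ax":0,"ay":0,"az":0},{"dx":0.61,"dy":-0.63,"dz":-0.64,"ax":0,"ay":0,"az":0},{"dx":0.61,"dy":-0.63,"dz":-0.64,"ax":0,"ay":0,"az":0}]'
cat >>h.py <<'E'
def duo(n):
    s=snapshot("wrist");t=snapshot("side")
    u,v=proj(t,status.read_state()["position"]).astype(int);print("side tcp px",u,v)
    u=max(u,80);v=max(v,90)
    o=np.zeros((300,800,3),np.uint8);o[:,:400]=cv2.resize(t["pixels"][v-90:v+60,u-70:u+130],(400,300),interpolation=cv2.INTER_CUBIC);o[:,400:]=cv2.resize(s["pixels"],(400,300))
    cv2.imwrite(f"pics/{n}.png",o)
SEAT=np.array([.6191,.0990]);X=np.array([.9513,-.3082]);Y=np.array([.3082,.9513])
def b():
    s=status.read_state();p=s["position"];d=p[:2]-SEAT;f=s["contact_force"]
    print("t %.2f board %.1f %.1f z %.1f  F bx %.2f by %.2f z %.2f gap %.1f yaw %.2f"%(s["time_s"],d@X*1e3,d@Y*1e3,p[2]*1e3,f[:2]@X,f[:2]@Y,f[2],s["finger_gap"]*1e3,np.degrees(np.arctan2(-s["ee_rot"][1,0],-s["ee_rot"][0,0]))))
E
python3 -c "
from h import *
b();duo('m1')"
```

```text
time_s: 0.8
position: [0.3596, 0.2948, 0.2502]
ee_rot: [[-0.95, 0.311, 0.0], [0.311, 0.95, -0.001], [-0.0, -0.001, -1.0]]
contact_force: [-0.6, -0.4, 0.1]
finger_gap: 0.0406
time_s: 1.9
position: [0.5098, 0.1403, 0.0904]
ee_rot: [[-0.952, 0.305, -0.002], [0.305, 0.952, -0.0], [0.002, -0.001, -1.0]]
contact_force: [0.3, -0.7, 0.4]
finger_gap: 0.0405
t 1.90 board -116.7 5.6 z 90.4  F bx 0.48 by -0.56 z 0.42 gap 40.5 yaw -17.75
side tcp px 287 190
```

View pics/m1.png

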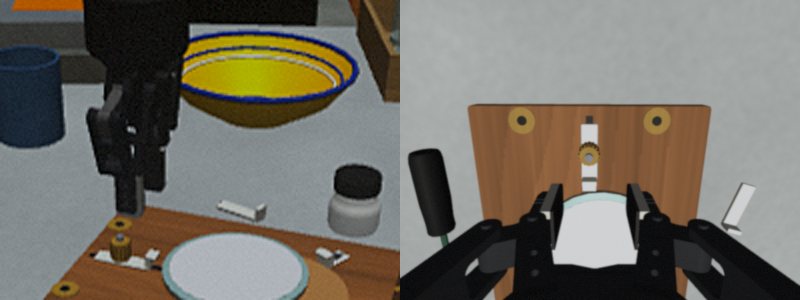

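```bash
python3 -m creep '[{"dx":0,"dy":0,"dz":-0.1,"ax":0,"ay":0,"az":0},{"dx":0,"dy":0,"dz":-0.17,"ax":0,"ay":0,"az":0},{"dx":0,"dy":0,"dz":-0.19,"ax":0,"ay":0,"az":0},{"dx":0,"dy":0,"dz":-0.196,"ax":0,"ay":0,"az":0},{"dx":0,"dy":0,"dz":-0.2,"ax":0,"ay":0,"az":0},{"dx":0,"dy":0,"dz":-0.2,"ax":0,"ay":0,"az":0}]' >/dev/null; python3 -c "from h import *
b()"
python3 -m creep '[{"dx":0,"dy":0,"dz":-0.004,"ax":0,"ay":0,"az":0},{"dx":0,"dy":0,"dz":-0.008,"ax":0,"ay":0,"az":0},{"dx":0,"dy":0,"dz":-0.008,"ax":0,"ay":0,"az":0}]'>/dev/null; python3 -c "from h import *
b()
duo('m2')"
```

```text
t 2.60 board -115.0 5.6 z 41.6  F bx 0.19 by -0.56 z 0.11 gap 40.7 yaw -17.82
t 2.90 board -115.9 5.0 z 38.4  F bx -0.52 by 0.09 z -0.60 gap 40.7 yaw -17.82
side tcp px 286 220
```

View pics/m2.png

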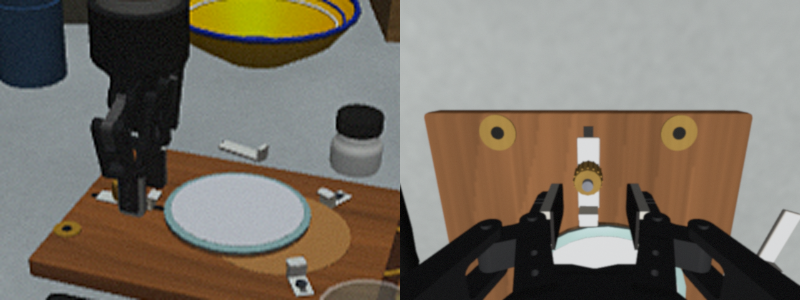

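```bash
for i in 1 2 3; do :; done
python3 -m creep '[{"dx":0,"dy":0,"dz":-0.004,"ax":0,"ay":0,"az":0},{"dx":0,"dy":0,"dz":-0.004,"ax":0,"ay":0,"az":0}]'|grep -E "pos|force"
python3 -m creep '[{"dx":0,"dy":0,"dz":-0.004,"ax":0,"ay":0,"az":0},{"dx":0,"dy":0,"dz":-0.004,"ax":0,"ay":0,"az":0}]'|grep -E "pos|force"
python3 -m creep '[{"dx":0,"dy":0,"dz":-0.004,"ax":0,"ay":0,"az":0},{"dx":0,"dy":0,"dz":-0.004,"ax":0,"ay":0,"az":0}]'|grep -E "pos|force"
```

```text
position: [0.5103, 0.1394, 0.0371]
contact_force: [-0.1, 0.3, 0.6]
position: [0.5102, 0.1395, 0.0361]
contact_force: [-0.3, -0.3, 0.6]
position: [0.5105, 0.1395, 0.0355]
contact_force: [-0.9, 0.1, 1.5]
```

```bash

python3 -m creep '[{"dx":0,"dy":0,"dz":0.008,"ax":0,"ay":0,"az":0},{"dx":0.011,"dy":-0.004,"dz":0.008,"ax":0,"ay":0,"az":0},{"dx":0.023,"dy":-0.007,"dz":0.008,"ax":0,"ay":0,"az":0},{"dx":0.030,"dy":-0.010,"dz":0.008,"ax":0,"ay":0,"az":0},{"dx":0.034,"dy":-0.011,"dz":0.008,"ax":0,"ay":0,"az":0},{"dx":0.038,"dy":-0.012,"dz":0.008,"ax":0,"ay":0,"az":0},{"dx":0.042,"dy":-0.014,"dz":0.008,"ax":0,"ay":0,"az":0}]'>/dev/null; python3 -c "from h import *
b()"
python3 -m creep '[{"dx":0.004,"dy":-0.001,"dz":0,"ax":0,"ay":0,"az":0},{"dx":0.008,"dy":-0.003,"dz":0,"ax":0,"ay":0,"az":0},{"dx":0.012,"dy":-0.004,"dz":0,"ax":0,"ay":0,"az":0},{"dx":0.016,"dy":-0.006,"dz":0,"ax":0,"ay":0,"az":0},{"dx":0.020,"dy":-0.008,"dz":0,"ax":0,"ay":0,"az":0},{"dx":0.024,"dy":-0.010,"dz":0,"ax":0,"ay":0,"az":0}]'>/dev/null;python3 -c "from h import *
b();duo('m3')"
```

```text
t 4.30 board -104.9 4.9 z 37.2  F bx 0.22 by 0.00 z 0.29 gap 40.7 yaw -17.82
t 4.90 board -98.3 4.4 z 37.3  F bx -1.04 by 0.94 z -0.25 gap 40.5 yaw -17.82
side tcp px 296 222
```

View pics/m3.png

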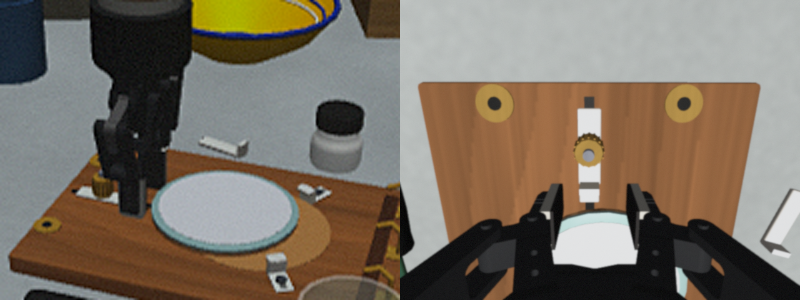

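The mirror is flat and in contact with both fingertips, and the clip is well behind it. I'll keep pushing.

```bash

python3 -m creep '[{"dx":0.007,"dy":-0.004,"dz":0,"ax":0,"ay":0,"az":0},{"dx":0.014,"dy":-0.009,"dz":0,"ax":0,"ay":0,"az":0},{"dx":0.021,"dy":-0.013,"dz":0,"ax":0,"ay":0,"az":0},{"dx":0.028,"dy":-0.018,"dz":0,"ax":0,"ay":0,"az":0},{"dx":0.035,"dy":-0.022,"dz":0,"ax":0,"ay":0,"az":0},{"dx":0.042,"dy":-0.026,"dz":0,"ax":0,"ay":0,"az":0},{"dx":0.049,"dy":-0.031,"dz":0,"ax":0,"ay":0,"az":0},{"dx":0.056,"dy":-0.035,"dz":0,"ax":0,"ay":0,"az":0},{"dx":0.056,"dy":-0.035,"dz":0,"ax":0,"ay":0,"az":0}]'>/dev/null; cat > vis.py <<'E'
from h import *
import sys
b()
c=snapshot("top");hsv=cv2.cvtColor(c["pixels"],cv2.COLOR_BGR2HSV)
save(c,sys.argv[1]);cr=c["pixels"][80:360,130:370];cv2.imwrite(f"pics/{sys.argv[1]}c.png",cv2.resize(cr,None,fx=2.1,fy=2.1,interpolation=cv2.INTER_CUBIC))
E
python3 vis.py t2
```

```text
t 5.90 board -81.9 0.3 z 37.3  F bx -0.23 by 0.94 z -0.12 gap 40.5 yaw -17.84
```

View pics/t2c.png

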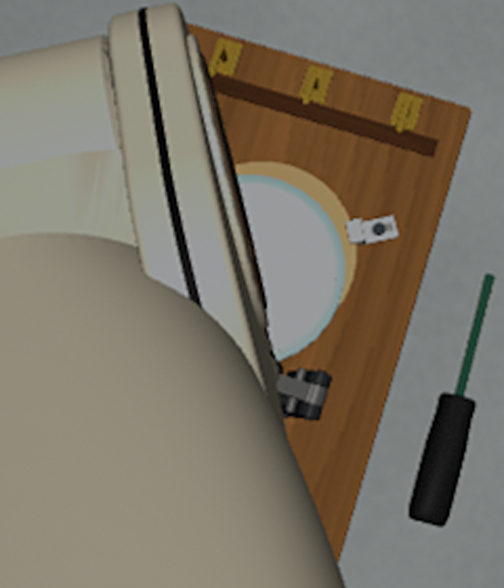

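The mirror is about 12 mm short of home. I'll push a little further with the fingers straddling, feeling for contact, to make room for the closed fingers.

```bash

python3 -m creep '[{"dx":0.004,"dy":-0.001,"dz":0,"ax":0,"ay":0,"az":0},{"dx":0.008,"dy":-0.0025,"dz":0,"ax":0,"ay":0,"az":0},{"dx":0.008,"dy":-0.0025,"dz":0,"ax":0,"ay":0,"az":0}]'>/dev/null; python3 -c "from h import *
b()"
python3 -m creep '[{"dx":0.004,"dy":-0.001,"dz":0,"ax":0,"ay":0,"az":0},{"dx":0.008,"dy":-0.0025,"dz":0,"ax":0,"ay":0,"az":0},{"dx":0.008,"dy":-0.0025,"dz":0,"ax":0,"ay":0,"az":0}]'>/dev/null; python3 -c "from h import *
b()"
```

```text
t 6.25 board -80.2 0.5 z 37.3  F bx -0.33 by -0.10 z -0.01 gap 40.5 yaw -17.82
t 6.55 board -78.0 0.4 z 37.3  F bx -0.47 by 0.53 z 0.44 gap 40.6 yaw -17.82
```

```bash

python3 -m creep '[{"dx":-0.010,"dy":0.003,"dz":0.006,"ax":0,"ay":0,"az":0},{"dx":-0.020,"dy":0.006,"dz":0.012,"ax":0,"ay":0,"az":0},{"dx":-0.020,"dy":0.006,"dz":0.012,"ax":0,"ay":0,"az":0}]'>/dev/null; 
python3 -m creep '[{"dx":0,"dy":0,"dz":0,"ax":0,"ay":0,"az":0},{"dx":0,"dy":0,"dz":0,"ax":0,"ay":0,"az":0},{"dx":0,"dy":0,"dz":0,"ax":0,"ay":0,"az":0},{"dx":0,"dy":0,"dz":0,"ax":0,"ay":0,"az":0},{"dx":0,"dy":0,"dz":0,"ax":0,"ay":0,"az":0},{"dx":0,"dy":0,"dz":0,"ax":0,"ay":0,"az":0}]' 1 20 >/dev/null;python3 -c "from h import *
b();duo('m4')"
```

```text
t 7.45 board -83.4 0.3 z 40.3  F bx -0.02 by 0.32 z 0.63 gap 0.3 yaw -17.82
side tcp px 304 224
```

View pics/m4.png

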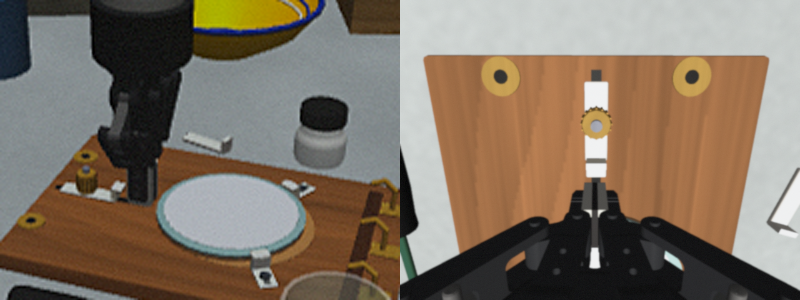

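```bash
cat > ok.py <<'E'
import sys
from h import *
b();f=status.read_state()["contact_force"];sys.exit(0 if f[:2]@X>-float(sys.argv[1]) else 1)
E
python3 -m creep '[{"dx":0.004,"dy":-0.001,"dz":0,"ax":0,"ay":0,"az":0},{"dx":0.008,"dy":-0.0025,"dz":0,"ax":0,"ay":0,"az":0},{"dx":0.012,"dy":-0.004,"dz":0,"ax":0,"ay":0,"az":0},{"dx":0.012,"dy":-0.004,"dz":0,"ax":0,"ay":0,"az":0}]'>/dev/null; python3 ok.py 2.2 &&
python3 -m creep '[{"dx":0.004,"dy":-0.001,"dz":0,"ax":0,"ay":0,"az":0},{"dx":0.004,"dy":-0.001,"dz":0,"ax":0,"ay":0,"az":0}]'>/dev/null; python3 ok.py 2.2 &&
python3 -m creep '[{"dx":0.004,"dy":-0.0015,"dz":0,"ax":0,"ay":0,"az":0},{"dx":0.004,"dy":-0.0015,"dz":0,"ax":0,"ay":0,"az":0}]'>/dev/null; python3 ok.py 2.2 &&
python3 -m creep '[{"dx":0.004,"dy":-0.001,"dz":0,"ax":0,"ay":0,"az":0},{"dx":0.004,"dy":-0.001,"dz":0,"ax":0,"ay":0,"az":0}]'>/dev/null; python3 ok.py 2.2 &&
python3 -m creep '[{"dx":0.004,"dy":-0.0015,"dz":0,"ax":0,"ay":0,"az":0},{"dx":0.004,"dy":-0.0015,"dz":0,"ax":0,"ay":0,"az":0}]'>/dev/null; python3 ok.py 2.2
```

```text
t 7.95 board -80.1 0.3 z 40.3  F bx 1.07 by 0.54 z 0.23 gap 0.1 yaw -17.82
t 8.15 board -79.5 0.3 z 40.2  F bx -2.04 by 0.17 z 1.23 gap -0.0 yaw -17.81
t 8.35 board -78.5 0.0 z 40.1  F bx -1.27 by -0.95 z 0.02 gap 0.2 yaw -17.82
t 8.55 board -77.1 0.3 z 40.2  F bx -1.58 by -0.77 z 0.58 gap -0.4 yaw -17.82
t 8.75 board -75.8 0.3 z 40.2  F bx -1.07 by -0.27 z 0.06 gap -0.4 yaw -17.82
```

```bash

python3 -m creep '[{"dx":0.004,"dy":-0.001,"dz":0,"ax":0,"ay":0,"az":0},{"dx":0.004,"dy":-0.001,"dz":0,"ax":0,"ay":0,"az":0}]'>/dev/null; python3 ok.py 2.7 &&
python3 -m creep '[{"dx":0.004,"dy":-0.0015,"dz":0,"ax":0,"ay":0,"az":0},{"dx":0.004,"dy":-0.0015,"dz":0,"ax":0,"ay":0,"az":0}]'>/dev/null; python3 ok.py 2.7 &&
python3 -m creep '[{"dx":0.004,"dy":-0.001,"dz":0,"ax":0,"ay":0,"az":0},{"dx":0.004,"dy":-0.001,"dz":0,"ax":0,"ay":0,"az":0}]'>/dev/null; python3 ok.py 2.7 &&
python3 -m creep '[{"dx":0.004,"dy":-0.0015,"dz":0,"ax":0,"ay":0,"az":0},{"dx":0.004,"dy":-0.0015,"dz":0,"ax":0,"ay":0,"az":0}]'>/dev/null; python3 ok.py 2.7 &&
python3 -m creep '[{"dx":0.004,"dy":-0.001,"dz":0,"ax":0,"ay":0,"az":0},{"dx":0.004,"dy":-0.001,"dz":0,"ax":0,"ay":0,"az":0}]'>/dev/null; python3 ok.py 2.7
```

```text
t 8.95 board -74.8 0.5 z 40.3  F bx -1.69 by 0.25 z -0.79 gap 0.2 yaw -17.82
t 9.15 board -73.7 0.4 z 40.3  F bx -0.73 by -0.25 z 0.07 gap -0.0 yaw -17.82
t 9.35 board -72.8 0.4 z 40.3  F bx -0.82 by -0.43 z -0.12 gap 0.1 yaw -17.82
t 9.55 board -72.4 0.3 z 40.2  F bx -2.91 by -0.43 z 0.19 gap -0.1 yaw -17.81
t 9.55 board -72.4 0.3 z 40.2  F bx -2.91 by -0.43 z 0.19 gap -0.1 yaw -17.81
```

```bash

python3 -m creep '[{"dx":0,"dy":0,"dz":0,"ax":0,"ay":0,"az":0}]'>/dev/null; python3 ok.py 4 &&
python3 -m creep '[{"dx":0.002,"dy":-0.0006,"dz":0,"ax":0,"ay":0,"az":0},{"dx":0.002,"dy":-0.0006,"dz":0,"ax":0,"ay":0,"az":0}]'>/dev/null; python3 ok.py 4 &&
python3 -m creep '[{"dx":0.002,"dy":-0.0006,"dz":0,"ax":0,"ay":0,"az":0},{"dx":0.002,"dy":-0.0006,"dz":0,"ax":0,"ay":0,"az":0}]'>/dev/null; python3 ok.py 4 &&
python3 -m creep '[{"dx":0.002,"dy":-0.0006,"dz":0,"ax":0,"ay":0,"az":0},{"dx":0.002,"dy":-0.0006,"dz":0,"ax":0,"ay":0,"az":0}]'>/dev/null; python3 ok.py 4 &&
python3 -m creep '[{"dx":0.002,"dy":-0.0006,"dz":0,"ax":0,"ay":0,"az":0},{"dx":0.002,"dy":-0.0006,"dz":0,"ax":0,"ay":0,"az":0}]'>/dev/null; python3 ok.py 4
```

```text
t 9.65 board -72.3 0.3 z 40.2  F bx -3.14 by -0.02 z 1.18 gap -0.2 yaw -17.81
t 9.85 board -72.2 0.4 z 40.2  F bx -4.28 by 0.99 z 1.71 gap 0.2 yaw -17.80
t 9.85 board -72.2 0.4 z 40.2  F bx -4.28 by 0.99 z 1.71 gap 0.2 yaw -17.80
t 9.85 board -72.2 0.4 z 40.2  F bx -4.28 by 0.99 z 1.71 gap 0.2 yaw -17.80
t 9.85 board -72.2 0.4 z 40.2  F bx -4.28 by 0.99 z 1.71 gap 0.2 yaw -17.80
```

```bash

python3 -m creep '[{"dx":0.002,"dy":-0.0006,"dz":0,"ax":0,"ay":0,"az":0},{"dx":0.002,"dy":-0.0006,"dz":0,"ax":0,"ay":0,"az":0},{"dx":0.002,"dy":-0.0006,"dz":0,"ax":0,"ay":0,"az":0}]'>/dev/null; python3 -c "
from h import *
b();t=snapshot('side');s=snapshot('top');a=cv2.resize(t['pixels'][195:295,290:440],(600,400),interpolation=cv2.INTER_CUBIC)
cv2.imwrite('pics/m5.png',a);save(s,'t5')
o=cv2.resize(s['pixels'][130:290,180:340],(480,480),interpolation=cv2.INTER_CUBIC);cv2.imwrite('pics/m5t.png',o)"
```

```text
t 10.15 board -72.2 0.3 z 40.1  F bx -6.06 by -0.51 z 2.12 gap 0.1 yaw -17.79
```

View pics/m5.png

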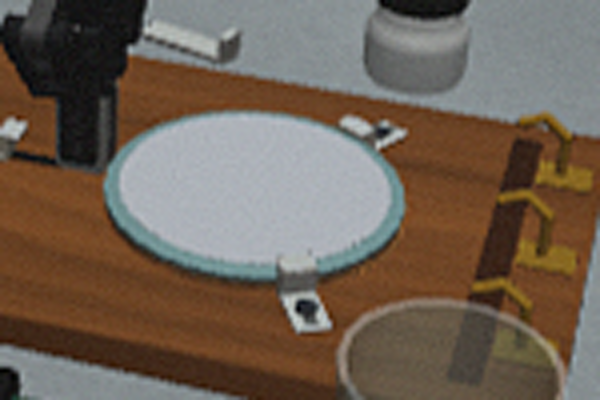

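Both clips overlap the rim and the force rises stiffly to 6 N with no further motion, so the mirror is home. Next I back off, lift, and go to the nut.

```bash

python3 -m creep '[{"dx":-0.004,"dy":0.001,"dz":0,"ax":0,"ay":0,"az":0},{"dx":-0.010,"dy":0.003,"dz":0,"ax":0,"ay":0,"az":0},{"dx":-0.020,"dy":0.006,"dz":0.0,"ax":0,"ay":0,"az":0},{"dx":-0.020,"dy":0.006,"dz":0.08,"ax":0,"ay":0,"az":0},{"dx":-0.020,"dy":0.006,"dz":0.18,"ax":0,"ay":0,"az":0},{"dx":-0.12,"dy":0.035,"dz":0.18,"ax":0,"ay":0,"az":0},{"dx":-0.233,"dy":0.071,"dz":0.18,"ax":0,"ay":0,"az":0},{"dx":-0.233,"dy":0.071,"dz":0.18,"ax":0,"ay":0,"az":0},{"dx":-0.233,"dy":0.071,"dz":0.18,"ax":0,"ay":0,"az":0}]'>/dev/null
python3 -m creep '[{"dx":0,"dy":0,"dz":0,"ax":0,"ay":0,"az":0},{"dx":0,"dy":0,"dz":0,"ax":0,"ay":0,"az":0},{"dx":0,"dy":0,"dz":0,"ax":0,"ay":0,"az":0},{"dx":0,"dy":0,"dz":0,"ax":0,"ay":0,"az":0},{"dx":0,"dy":0,"dz":0,"ax":0,"ay":0,"az":0},{"dx":0,"dy":0,"dz":0,"ax":0,"ay":0,"az":0}]' 0.05 20 >/dev/null
python3 -c "
from h import *
b();duo('m6')"
```

```text
t 11.75 board -131.6 -0.7 z 85.2  F bx -0.45 by -0.02 z 1.12 gap 40.6 yaw -17.83
side tcp px 275 194
```

View pics/m6.png

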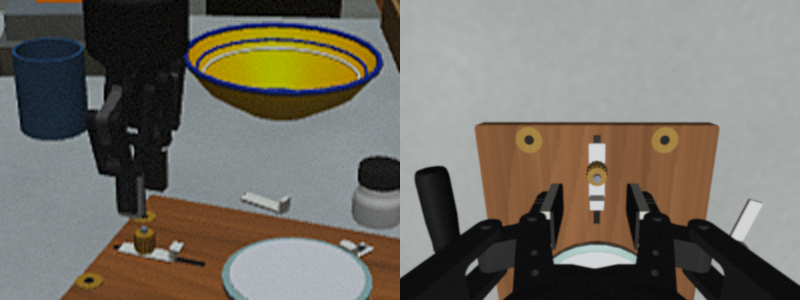

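```bash

python3 -m creep '[{"dx":0,"dy":0,"dz":-0.08,"ax":0,"ay":0,"az":0},{"dx":0,"dy":0,"dz":-0.14,"ax":0,"ay":0,"az":0},{"dx":0,"dy":0,"dz":-0.16,"ax":0,"ay":0,"az":0},{"dx":0,"dy":0,"dz":-0.172,"ax":0,"ay":0,"az":0},{"dx":0,"dy":0,"dz":-0.172,"ax":0,"ay":0,"az":0}]'>/dev/null
python3 ok.py 3 && python3 -m creep '[{"dx":0,"dy":0,"dz":0,"ax":0,"ay":0,"az":0},{"dx":0,"dy":0,"dz":0,"ax":0,"ay":0,"az":0},{"dx":0,"dy":0,"dz":0,"ax":0,"ay":0,"az":0},{"dx":0,"dy":0,"dz":0,"ax":0,"ay":0,"az":0},{"dx":0,"dy":0,"dz":0,"ax":0,"ay":0,"az":0},{"dx":0,"dy":0,"dz":0,"ax":0,"ay":0,"az":0}]' 1 30 >/dev/null
python3 -c "
from h import *
b();duo('m7')"
```

```text
t 12.35 board -131.6 -0.6 z 42.4  F bx 0.14 by 0.32 z 0.04 gap 40.2 yaw -17.82
t 12.95 board -131.2 0.8 z 43.2  F bx -0.77 by 5.39 z 3.53 gap 14.2 yaw -17.77
side tcp px 276 217
```

View pics/m7.png

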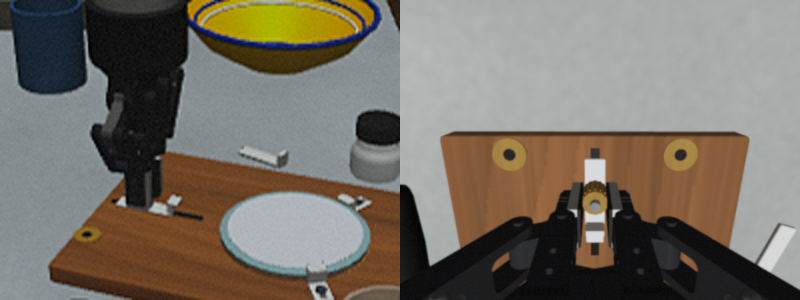

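```bash

python3 -m creep '[{"dx":0.002,"dy":0.005,"dz":0.003,"ax":0,"ay":0,"az":0},{"dx":0.002,"dy":0.005,"dz":0.003,"ax":0,"ay":0,"az":0}]'>/dev/null; python3 ok.py 5
python3 -m creep '[{"dx":0.011,"dy":-0.0035,"dz":0,"ax":0,"ay":0,"az":0},{"dx":0.023,"dy":-0.007,"dz":0,"ax":0,"ay":0,"az":0},{"dx":0.034,"dy":-0.011,"dz":0,"ax":0,"ay":0,"az":0},{"dx":0.046,"dy":-0.015,"dz":0,"ax":0,"ay":0,"az":0},{"dx":0.057,"dy":-0.0185,"dz":0,"ax":0,"ay":0,"az":0}]'>/dev/null; python3 ok.py 8
```

```text
t 13.25 board -131.2 0.9 z 43.2  F bx 0.54 by 3.55 z 0.07 gap 14.4 yaw -17.81
t 13.75 board -118.7 0.9 z 43.1  F bx -6.92 by 3.66 z 5.28 gap 14.3 yaw -17.76
```

```bash

python3 -m creep '[{"dx":0.012,"dy":0,"dz":0.002,"ax":0,"ay":0,"az":0},{"dx":0.024,"dy":-0.004,"dz":0.002,"ax":0,"ay":0,"az":0},{"dx":0.035,"dy":-0.007,"dz":0.002,"ax":0,"ay":0,"az":0},{"dx":0.047,"dy":-0.011,"dz":0.002,"ax":0,"ay":0,"az":0},{"dx":0.058,"dy":-0.015,"dz":0.002,"ax":0,"ay":0,"az":0},{"dx":0.066,"dy":-0.017,"dz":0.002,"ax":0,"ay":0,"az":0},{"dx":0.066,"dy":-0.017,"dz":0.002,"ax":0,"ay":0,"az":0}]'>/dev/null; python3 ok.py 8; python3 -m creep '[{"dx":0,"dy":0,"dz":0,"ax":0,"ay":0,"az":0}]' >/dev/null;  python3 ok.py 8;
```

```text
t 14.45 board -101.7 1.0 z 43.2  F bx -4.39 by 1.89 z 3.57 gap 14.4 yaw -17.80
t 14.55 board -101.7 1.0 z 43.2  F bx -4.74 by 2.06 z 4.24 gap 14.2 yaw -17.80
```

```bash

python3 -m creep '[{"dx":0.004,"dy":-0.001,"dz":0,"ax":0,"ay":0,"az":0},{"dx":0.008,"dy":-0.002,"dz":0,"ax":0,"ay":0,"az":0},{"dx":0.012,"dy":-0.003,"dz":0,"ax":0,"ay":0,"az":0},{"dx":0.016,"dy":-0.005,"dz":0,"ax":0,"ay":0,"az":0},{"dx":0.020,"dy":-0.006,"dz":0,"ax":0,"ay":0,"az":0}]'>/dev/null; python3 ok.py 8.3; 
python3 -m creep '[{"dx":0.004,"dy":-0.0012,"dz":0,"ax":0,"ay":0,"az":0},{"dx":0.008,"dy":-0.0025,"dz":0,"ax":0,"ay":0,"az":0}]'>/dev/null; python3 ok.py 8.3 &&
python3 -m creep '[{"dx":0.002,"dy":-0.0006,"dz":0,"ax":0,"ay":0,"az":0},{"dx":0.004,"dy":-0.0012,"dz":0,"ax":0,"ay":0,"az":0}]'>/dev/null; python3 ok.py 8.3 &&
python3 -m creep '[{"dx":0.002,"dy":-0.0006,"dz":0,"ax":0,"ay":0,"az":0},{"dx":0.004,"dy":-0.0012,"dz":0,"ax":0,"ay":0,"az":0}]'>/dev/null; python3 ok.py 8.3 &&
python3 -m creep '[{"dx":0.002,"dy":-0.0006,"dz":0,"ax":0,"ay":0,"az":0},{"dx":0.004,"dy":-0.0012,"dz":0,"ax":0,"ay":0,"az":0}]'>/dev/null; python3 ok.py 8.3
```

```text
t 15.05 board -97.0 1.0 z 43.2  F bx -5.80 by 2.35 z 5.05 gap 14.2 yaw -17.79
t 15.25 board -95.0 1.0 z 43.2  F bx -6.32 by 1.55 z 5.23 gap 14.7 yaw -17.79
t 15.45 board -93.9 1.0 z 43.2  F bx -6.14 by 2.42 z 4.65 gap 14.3 yaw -17.79
t 15.65 board -92.9 1.0 z 43.2  F bx -6.04 by 1.39 z 4.65 gap 14.6 yaw -17.80
t 15.85 board -91.8 1.0 z 43.2  F bx -5.40 by 1.91 z 4.75 gap 14.0 yaw -17.79
```

```bash

python3 -m creep '[{"dx":0.002,"dy":-0.0006,"dz":0,"ax":0,"ay":0,"az":0},{"dx":0.004,"dy":-0.0012,"dz":0,"ax":0,"ay":0,"az":0}]'>/dev/null; python3 ok.py 7.5 &&
python3 -m creep '[{"dx":0.002,"dy":-0.0006,"dz":0,"ax":0,"ay":0,"az":0}]'>/dev/null; python3 ok.py 7.5 &&
python3 -m creep '[{"dx":0.002,"dy":-0.0006,"dz":0,"ax":0,"ay":0,"az":0}]'>/dev/null; python3 ok.py 7.5 &&
python3 -m creep '[{"dx":0.002,"dy":-0.0006,"dz":0,"ax":0,"ay":0,"az":0}]'>/dev/null; python3 ok.py 7.5 &&
python3 -m creep '[{"dx":0.002,"dy":-0.0006,"dz":0,"ax":0,"ay":0,"az":0}]'>/dev/null; python3 ok.py 7.5 &&
python3 -m creep '[{"dx":0.002,"dy":-0.0006,"dz":0,"ax":0,"ay":0,"az":0}]'>/dev/null; python3 ok.py 7.5 &&
python3 -m creep '[{"dx":0.002,"dy":-0.0006,"dz":0,"ax":0,"ay":0,"az":0}]'>/dev/null; python3 ok.py 7.5
```

```text
t 16.05 board -90.8 1.0 z 43.1  F bx -7.03 by 1.32 z 5.27 gap 14.4 yaw -17.80
t 16.15 board -90.2 1.0 z 43.2  F bx -5.93 by 3.11 z 4.96 gap 14.4 yaw -17.80
t 16.25 board -89.7 1.0 z 43.2  F bx -5.85 by 1.42 z 5.47 gap 14.4 yaw -17.80
t 16.35 board -89.2 1.0 z 43.2  F bx -6.14 by 1.29 z 4.88 gap 14.5 yaw -17.79
t 16.45 board -88.7 1.0 z 43.2  F bx -6.75 by 1.26 z 5.16 gap 14.2 yaw -17.80
t 16.55 board -88.2 1.0 z 43.2  F bx -5.69 by 2.57 z 4.16 gap 14.6 yaw -17.80
t 16.65 board -87.8 1.0 z 43.1  F bx -6.97 by 1.30 z 5.50 gap 14.6 yaw -17.80
```

```bash

python3 -m creep '[{"dx":0.002,"dy":-0.0006,"dz":0,"ax":0,"ay":0,"az":0}]'>/dev/null; python3 ok.py 7.8 &&
python3 -m creep '[{"dx":0.002,"dy":-0.0006,"dz":0,"ax":0,"ay":0,"az":0}]'>/dev/null; python3 ok.py 7.8 &&
python3 -m creep '[{"dx":0.002,"dy":-0.0006,"dz":0,"ax":0,"ay":0,"az":0}]'>/dev/null; python3 ok.py 7.8 &&
python3 -m creep '[{"dx":0.002,"dy":-0.0006,"dz":0,"ax":0,"ay":0,"az":0}]'>/dev/null; python3 ok.py 7.8 &&
python3 -m creep '[{"dx":0.002,"dy":-0.0006,"dz":0,"ax":0,"ay":0,"az":0}]'>/dev/null; python3 ok.py 7.8 &&
python3 -m creep '[{"dx":0.002,"dy":-0.0006,"dz":0,"ax":0,"ay":0,"az":0}]'>/dev/null; python3 ok.py 7.8
```

```text
t 16.75 board -87.7 1.0 z 43.1  F bx -7.92 by 1.55 z 5.67 gap 14.7 yaw -17.79
t 16.75 board -87.7 1.0 z 43.1  F bx -7.92 by 1.55 z 5.67 gap 14.7 yaw -17.79
t 16.75 board -87.7 1.0 z 43.1  F bx -7.92 by 1.55 z 5.67 gap 14.7 yaw -17.79
t 16.75 board -87.7 1.0 z 43.1  F bx -7.92 by 1.55 z 5.67 gap 14.7 yaw -17.79
t 16.75 board -87.7 1.0 z 43.1  F bx -7.92 by 1.55 z 5.67 gap 14.7 yaw -17.79
t 16.75 board -87.7 1.0 z 43.1  F bx -7.92 by 1.55 z 5.67 gap 14.7 yaw -17.79
```

Contact at −87.7, with about 2 N above the drag. I'll firm it up in 0.5 mm steps to about 10 N in total.

```bash

python3 -m creep '[{"dx":0.002,"dy":-0.0006,"dz":0,"ax":0,"ay":0,"az":0},{"dx":0.002,"dy":-0.0006,"dz":0,"ax":0,"ay":0,"az":0}]'>/dev/null; python3 ok.py 9.3 &&
python3 -m creep '[{"dx":0.002,"dy":-0.0006,"dz":0,"ax":0,"ay":0,"az":0},{"dx":0.002,"dy":-0.0006,"dz":0,"ax":0,"ay":0,"az":0}]'>/dev/null; python3 ok.py 9.3;python3 -m creep '[{"dx":0,"dy":0,"dz":0,"ax":0,"ay":0,"az":0}]'>/dev/null; python3 ok.py 9.3;python3 -m creep '[{"dx":0,"dy":0,"dz":0,"ax":0,"ay":0,"az":0}]'>/dev/null; python3 ok.py 9.3
```

```text
t 16.95 board -87.7 1.0 z 43.1  F bx -9.27 by 0.81 z 8.13 gap 14.4 yaw -17.78
t 17.15 board -87.6 1.0 z 43.1  F bx -9.25 by 1.10 z 8.24 gap 14.3 yaw -17.77
t 17.25 board -87.6 1.0 z 43.1  F bx -8.97 by 1.08 z 6.97 gap 14.8 yaw -17.77
t 17.35 board -87.6 1.0 z 43.1  F bx -9.17 by 1.58 z 7.80 gap 14.5 yaw -17.77
```

```bash

python3 -m creep '[{"dx":0.002,"dy":-0.0006,"dz":0,"ax":0,"ay":0,"az":0},{"dx":0.002,"dy":-0.0006,"dz":0,"ax":0,"ay":0,"az":0}]'>/dev/null; python3 ok.py 9.8 && python3 -m creep '[{"dx":0.001,"dy":-0.0003,"dz":0,"ax":0,"ay":0,"az":0},{"dx":0.001,"dy":-0.0003,"dz":0,"ax":0,"ay":0,"az":0},{"dx":0.001,"dy":-0.0003,"dz":0,"ax":0,"ay":0,"az":0}]'>/dev/null; python3 ok.py 9.8
```

```text
t 17.55 board -87.6 1.0 z 43.1  F bx -10.54 by 1.45 z 8.97 gap 14.2 yaw -17.76
t 17.55 board -87.6 1.0 z 43.1  F bx -10.54 by 1.45 z 8.97 gap 14.2 yaw -17.76
```

```bash

python3 -m creep '[{"dx":0,"dy":0,"dz":0,"ax":0,"ay":0,"az":0},{"dx":0,"dy":0,"dz":0,"ax":0,"ay":0,"az":0},{"dx":0,"dy":0,"dz":0,"ax":0,"ay":0,"az":0},{"dx":0,"dy":0,"dz":0,"ax":0,"ay":0,"az":0},{"dx":0,"dy":0,"dz":0,"ax":0,"ay":0,"az":0}]' 0.05 20 >/dev/null; python3 ok.py 3
python3 -m creep '[{"dx":0,"dy":0,"dz":0.06,"ax":0,"ay":0,"az":0},{"dx":0,"dy":0,"dz":0.2,"ax":0,"ay":0,"az":0},{"dx":0,"dy":0,"dz":0.4,"ax":0,"ay":0,"az":0},{"dx":-0.2,"dy":0.2,"dz":0.6,"ax":0,"ay":0,"az":0},{"dx":-0.4,"dy":0.4,"dz":0.7,"ax":0,"ay":0,"az":0},{"dx":-0.6,"dy":0.6,"dz":0.7,"ax":0,"ay":0,"az":0},{"dx":-0.8,"dy":0.8,"dz":0.7,"ax":0,"ay":0,"az":0},{"dx":-0.9,"dy":0.9,"dz":0.7,"ax":0,"ay":0,"az":0},{"dx":-0.9,"dy":0.9,"dz":0.7,"ax":0,"ay":0,"az":0},{"dx":-0.9,"dy":0.9,"dz":0.7,"ax":0,"ay":0,"az":0},{"dx":-0.9,"dy":0.9,"dz":0.7,"ax":0,"ay":0,"az":0}]'>/dev/null; python3 vis.py t9
```

```text
t 18.05 board -82.7 1.8 z 43.4  F bx -0.24 by -0.52 z 0.11 gap 40.7 yaw -17.84
t 19.15 board -369.5 148.4 z 219.1  F bx 0.77 by -0.20 z 0.04 gap 40.6 yaw -17.46
```

View pics/t9c.png

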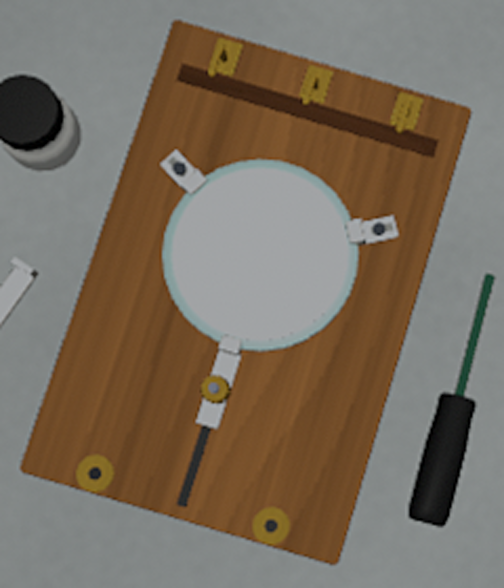

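The top view shows the lips of all three clips over the rim, and nothing else has moved. I'm handing the job in.

```bash
python3 -c "
from h import *
print(arm.close_job())"
```

```text
the job is handed in; nothing more can be done
None
```

The mirror is home against both fixed clips with the third clip snug on its rim. I handed the job in at about 19 s of the 72 s allowed; no verdict is reported.

- **Seating:** I pushed the mirror most of the way with the fingers straddling the third clip. I then nudged it with closed fingers until it stopped moving, and the push rose stiffly to about 6 N, with the third clip still well clear.
- **Clamping:** I gripped the brass nut and slid the clip in. It dragged at about 6 N, met the rim, and I stopped at about 10.5 N in total, which leaves about 4 N on the rim. Then I let go and moved the arm away.
- **Last checks:** The final top view shows all three lips over the rim, the mirror in its seat and nothing in view disturbed; the wrist force was back near zero.
- **Uncertain:**
  - I inferred the force on each clip from the wrist sensor and never measured it directly.
  - The gripper sprang about 5 mm forward when it let go, so the force left on the rim may differ a little from 4 N.
  - I viewed 12 pictures, two over the budget.

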